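Serve a fudge bar from the guarded tray with sprung tongs

ROBOT

A 6-joint arm with a two-finger parallel gripper is mounted at the origin on a cart in front of the work surface, level with it; the furniture and walls round the work are solid. World frame = base frame: x ahead of the robot, y to its left, z up, the work surface at z = 0. Lengths are in m, angles in rad, forces in N, time in s.
With the tool pointing down it reaches from about 0.35 to 0.975 m from the base axis. Payload 4.9 kg.
Tool frame: the origin (TCP) lies at the very end of the fingers, on their centre line; the grasp point (between the pads) lies 19 mm behind it; z points along the fingers, y is the line along which they close (so a half turn about z gives the same grasp; the last joint's range is limited). The gripper opens to 85 mm and grips with 20 to 120 N. Pads are 22 mm wide; open, the fingers measure 114 mm over their backs; the gripper's body (76 mm by 85 mm) begins 54 mm behind the grasp point. The pads swing forward as they close: fully open they stand 13 mm farther back than shut.
Start: joints at [-1.279, 0.053, 1.613, -0, 1.476, -0.119], TCP at [0.25, -0.573, 0.231] pointing down, gripper open.
Joint ranges: [-3.01, 3.01], [-1.01, 2.22], [0.06, 2.58], [-1.02, 4.17], [0.09, 2.62], [-3.14, 3.14]. Speed limits (rad/s): [2.57, 2.57, 3.14, 3.14, 3.14, 3.14].

INTERFACE

Orientations are given as a unit quaternion [w, x, y, z].
In Python, from plant import manip gives the robot as it stands.
- The arm moves only by the tool play_rows, never from a script. Its argument "series" is a list that holds one entry, the list of rows, each a list of 7 numbers: the shift along the world's x, y, z in m, then the turn, a rotation vector about the world's x, y, z in degrees, then the opening, from 0 (shut) to 1 (fully open). In form: [[[dx, dy, dz, rx, ry, rz, grip], ...]]. A call has 1 to 10 rows; each row shifts and turns the commanded pose from where the row before left it; what a row does not reach is not made up. A row lasts 1/10 s, in which the tool goes at most 50 mm and 8.59 degrees, less where a joint would pass 70% of its speed; a pose out of reach is approached as far as the arm can. A call with a gripper value outside its range is refused whole. The fingers move at their own pace and stop on an object; the grip force is fixed at half the most. Time passes only in rows, so rows that do not move let the fingers close. It gives the time, the measured TCP pose, the force, the opening and the grip force at its end, in the units of the state.
- manip.state(): the state, without advancing time (a new reading comes with each control period).
- manip.grab_frame(name): name is "side" or "top" or "wrist"; returns a dict with "frame" (384x512x3 uint8, blue, green, red), "mtx" (3x3 intrinsics, pixels), "R" (3x3) and "t" (3): a world point X has camera coordinates R X + t. Camera axes: x right, y down, z forward; pixel columns grow to the right and rows downward; lengths in m; the calibration is good to about 2 mm. The wrist camera is an equidistant fisheye: a pixel r from the principal point sees the ray r / f radians off the axis. A picture is of the moment at which its call begins. There is no depth.
- manip.job_done(): hands the job in; it is judged then, once.
The state is a dict: "time": time; "joint_pos": joint angles; "joint_vel": joint speeds; "joint_efforts": joint torques, N m; "tool_pos": TCP position; "tool_rot": TCP orientation; "contact_force": force on the tool from outside, world axes, zero at the start; "ft_torque": the same for the moment, N m; "gripper_width": opening from 0.0 (shut) to 1.0 (fully open); "grasp_force": force on a finger pad.
Only numpy, scipy, OpenCV 4.12 (cv2) and the standard library are available. Lean on these libraries where they do the work, as an engineer would, in place of code of your own. Each camera call takes 0.05 s, during which the arm holds its last target. There are 200 camera calls.

TASK

Take the serving tongs from their rest, reach under the clear guard of the display tray and squeeze them on the square-section fudge bar - firmly enough to carry it, gently enough not to crush it - then lower the bar flat and lengthwise onto the floor of the open carton before you let go of it. Lay the tongs back in their rest the way they lay. Never touch the bar with the gripper, and leave the other two sweets and everything else on the table where they are.

Things in the scene. Friction and masses are not known exactly. Their poses are not given: they have to be found in the camera images.
- tongs: Sprung steel serving tongs, 272 mm long, 80 g: a heel (26 mm wide, ends at x = -120 mm) and two hinged arms with grey grooved grips. Origin midway between the grips; own x runs to the tips, y is the closing line, z the normal of their plane. In the rest they slope 30 deg down to the tips; fingers pointing straight down squeeze both grips crosswise at the origin, along own y; that slope also suits the tray.
- tongs_tip (a point): Midway between the tip paddles, 140 mm from the tongs' origin along own x. Paddles: steel plates 24 mm long (own x), 16 mm high (own z), 5 mm thick, inner faces 56 mm apart when open, parallel when 28 mm apart. At the 30 deg slope their lowest edge is 13 mm below this point.
- tongs_left: Arm of the tongs on own +y side; origin at its hinge (tongs x = -95, y = 8 mm). Its grip: 50 mm long, 26 mm high, 7 mm thick; both grips together measure 41 mm over the outside when open. Each mm squeezed there brings the paddles 2.5 mm closer. Springs open: 8 N at the grips starts to close it, 13 N brings the paddles to 28 mm; past that every 2.5 N at the grips adds 1 N at each paddle.
- tongs_right: Arm of the tongs on own -y side, mirror image of the other; origin at its hinge (tongs x = -95, y = -8 mm).
- tongs_rest: Fixed wooden rest: base plate 205 x 92 x 6 mm, tips point to own +x. A toe stop 20 mm high at x = 138 to 148 mm. A steel cradle bar (8 mm thick, along y, about 100 mm up, between posts 60 mm apart and 116 mm high) at x = -46 mm carries the arms near the heel. Origin on the table under where the tongs' origin belongs.
- rest_home (a point): Where the tongs' origin belongs when they lie in the rest, paddles on the base plate just short of the toe stop: 89 mm above the table. In the rest the tongs' own x has the heading of the rest's own x.
- display_tray: Fixed steel tray, 226 mm wide (own y), 6 mm base from x = -60 to 70 mm, rim 14 mm high. Origin on the table; open side faces own -x. Three sweets near x = 0 at y = -68, 0, 68 mm in any order. A clear guard covers the far half: front edge at x = 3 mm, 136 to 143 mm above the table, falling to 88 mm at x = 68 mm; thin posts at y = +-111, x = 9 and 66 mm.
- square_bar: The sweet wanted: fudge bar of rectangular section, 80 mm long (own x), 28 mm wide (own y), 26 mm high, two cross grooves, 30 to 60 g. Origin at the centre of its underside. Lies roughly lengthwise to the tray's x on the tray base, 6 mm above the table. It is crushed if either paddle presses it with more than 10 N; 3 to 6 N carry it safely.
- round_log: Bystander of the same fudge: round log, 80 mm long, 28 mm across, on the tray. Origin at the centre of its underside.
- round_puck: Bystander of the same fudge: round puck, 50 mm across, 23 mm high, on the tray. Origin at the centre of its underside.
- carton: Fixed open cardboard presentation carton, 130 mm (own x) x 86 mm (own y) outside, walls 4 mm thick and 26 mm high, floor 4 mm thick. Origin on the table under its centre.
- carton_floor (a point): Centre of the carton's inner floor, 4 mm above the table; axes as the carton's. The bar's long axis shall lie along own x (either way round).
- sweet_box_5: Bystander: green carton of sweets, 62 x 62 x 50 mm. Origin at the centre of its underside.
- choc_bar_a: Bystander: flow-wrapped chocolate bar, 40 x 125 x 16 mm. Origin at the centre of its underside.
- gift_box: Bystander: small gift box with ribbon, 63 x 63 x 64 mm. Origin at the centre of its underside.
- price_block_0: Bystander: wooden block with a price card, 22 x 64 x 58 mm. Origin at the centre of its underside.
- sweet_box_4: Bystander: flat carton of sweets, 56 x 120 x 22 mm. Origin at the centre of its underside.

How it is judged:
By the outcome, as a careful person would: the job done as asked, in the order asked, and still so for the second after the job is handed in, with the robot touching nothing.
It also fails if it takes over 61 s, if anything falls off the work surface, if the arm or the gripper's body presses on something with over 40 N, if the wrist force passes 120 N, or if a joint passes its speed limit or range.

## Working session

There is one attempt and no reset: what is moved stays moved. The work goes in short steps, Python scripts to look and compute and a tool call to move; the robot and the scene stay as the last step left them, time stands still between calls to the robot, and variables do not carry over. Pictures are saved under pics/ and viewed, at most 10 in all, crops included, and the job is handed in when it is done.

Besides the shell and the picture viewer there is one more tool, called after ">>>" by a JSON object that holds its "name" and its "arguments". play_rows: Moves the arm, as the interface text tells. Its arguments: {"type":"object","properties":{"series":{"type":"array"}},"required":["series"]}

```bash
mkdir -p pics; ls; python3 - <<'E'
from plant import manip
import cv2,numpy as np,pickle
d={}
for n in("top","side","wrist"):
    f=manip.grab_frame(n); d[n]=f
    cv2.imwrite(f"pics/{n}0.png",f["frame"])
    print(n,np.round(f["mtx"],1).tolist(),np.round(f["R"],3).tolist(),np.round(f["t"],3).tolist())
pickle.dump(d,open("f0.pkl","wb"))
cv2.imwrite("pics/top0b.png",cv2.resize(d["top"]["frame"],(800,600),interpolation=cv2.INTER_CUBIC))
cv2.imwrite("pics/side0b.png",cv2.resize(d["side"]["frame"],(800,600),interpolation=cv2.INTER_CUBIC))
s=manip.state();print(s)
E
```

```text
pics
top [[427.8, 0.0, 260.2], [0.0, 427.8, 188.7], [0.0, 0.0, 1.0]] [[0.025, -1.0, -0.007], [-0.997, -0.024, -0.079], [0.078, 0.009, -0.997]] [0.007, 0.435, 1.454]
side [[400.9, 0.0, 259.5], [0.0, 400.9, 191.4], [0.0, 0.0, 1.0]] [[-0.971, -0.241, 0.008], [-0.164, 0.639, -0.751], [0.176, -0.731, -0.66]] [0.435, 0.148, 1.315]
wrist [[297.3, 0.0, 255.2], [0.0, 297.3, 192.6], [0.0, 0.0, 1.0]] [[0.399, -0.917, -0.003], [-0.872, -0.381, 0.309], [-0.284, -0.121, -0.951]] [-0.624, -0.041, 0.381]
{'time': 0.15, 'joint_pos': array([-1.27898886e+00,  5.32168869e-02,  1.61396610e+00, -2.97357335e-05,
        1.47603398e+00, -1.19023669e-01]), 'joint_vel': array([-0.00076517, -0.0011226 , -0.00423089,  0.0003989 , -0.00079669,
        0.00077589]), 'joint_efforts': array([ 5.84233167e-04, -3.94242203e+01, -3.70721626e+01, -1.22184929e-04,
        4.65242381e-03, -1.39560137e-05]), 'tool_pos': array([ 0.24944401, -0.57252852,  0.23034568]), 'tool_rot': array([-8.07853580e-04,  9.78975691e-01,  2.03975333e-01, -8.48215747e-05]), 'contact_force': array([ 0.03236225, -0.22489912, -0.94463511]), 'ft_torque': array([ 0.00165741, -0.00587171,  0.00864074]), 'grasp_force': 0.0, 'gripper_width': 0.9985928468007716}
```

View pics/top0b.png

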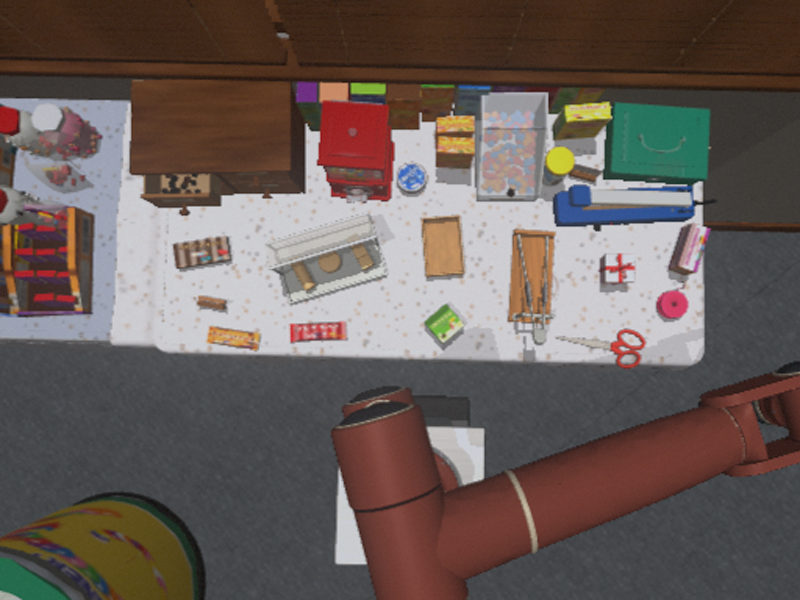

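View pics/side0b.png

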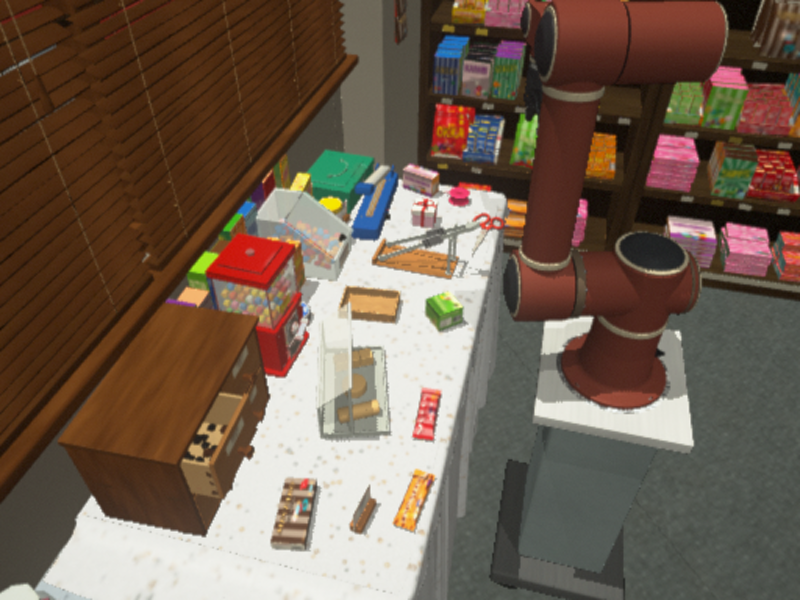

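The top view shows the rest at about (532,275), with the tongs' heel toward the robot. The carton is at (443,246), and the tray at (330,262) opens toward the robot. Elongated sweets sit at (303,275) and (363,258), with the puck between them. Next I'll crop in and cast rays.

```bash
cat > h.py <<'E'
import numpy as np,cv2,pickle
def ray(f,uv,fish=False):
    K=f["mtx"];R=np.array(f["R"]);t=np.array(f["t"])
    x=(uv[0]-K[0][2])/K[0][0];y=(uv[1]-K[1][2])/K[1][1]
    if fish:
        r=np.hypot(x,y);s=np.sin(r)/r if r>1e-9 else 1;d=np.array([x*s,y*s,np.cos(r)])
    else:d=np.array([x,y,1.])
    return -R.T@t,R.T@d
def plane(f,uv,z,fish=False):
    c,d=ray(f,uv,fish);return c+d*(z-c[2])/d[2]
def proj(f,X,fish=False):
    K=f["mtx"];c=np.array(f["R"])@np.array(X)+np.array(f["t"])
    if fish:
        n=np.hypot(c[0],c[1]);th=np.arctan2(n,c[2]);v=c[:2]/n*th
    else:v=c[:2]/c[2]
    return np.array([K[0][0]*v[0]+K[0][2],K[1][1]*v[1]+K[1][2]])
E
python3 - <<'E'
from h import *
d=pickle.load(open("f0.pkl","rb"))
a=cv2.resize(d["top"]["frame"][125:225,165:365],(800,400),interpolation=cv2.INTER_CUBIC)
s=cv2.resize(d["side"]["frame"][190:285,195:255],(380,600),interpolation=cv2.INTER_CUBIC)
s2=cv2.resize(d["side"]["frame"][130:210,210:320],(420,305),interpolation=cv2.INTER_CUBIC)
cv2.imwrite("pics/topc.png",a)
o=np.zeros((600,800,3),np.uint8);o[:,:380]=s;o[:305,380:]=s2;cv2.imwrite("pics/sidec.png",o)
E
```

```text
(no output)
```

View pics/topc.png

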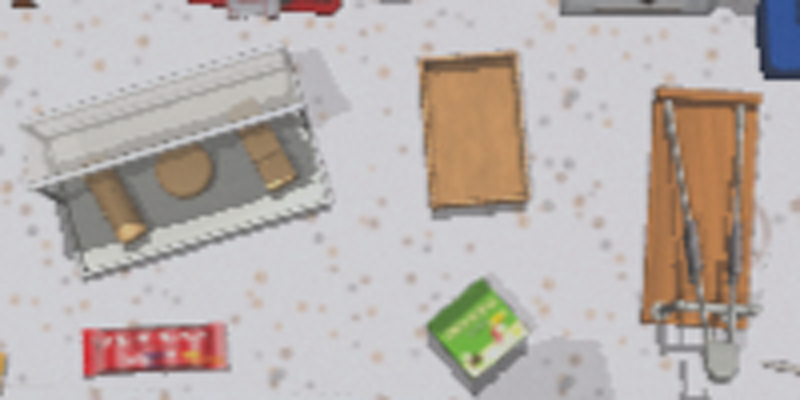

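View pics/sidec.png

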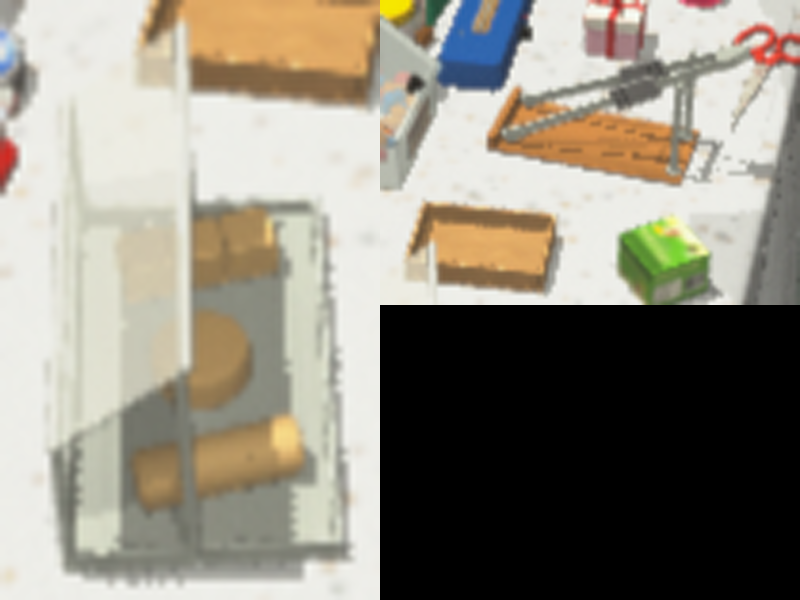

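The sweet nearest the carton, at crop (268,160), is flat-topped with grooves, so it is the square bar. The log is at (118,205) and the puck at (185,170). Now I'll turn these pixels into positions.

```bash
python3 - <<'E'
from h import *
d=pickle.load(open("f0.pkl","rb"));f=d["top"]
P=lambda u,v,z:plane(f,((u+.5)/4-.5+165,(v+.5)/4-.5+125),z)
def show(n,pts):
    q=np.array([P(*p) for p in pts]);print(n,np.round(q[:,:2],4).tolist(),"mean",q.mean(0).round(4));return q
q=show("rest base rear",[(643,322,.006),(748,328,.006)])
q=show("toe top",[(657,88,.02),(762,93,.02)])
q=show("carton top",[(418,60,.026),(516,53,.026),(528,205,.026),(432,211,.026)])
print(np.degrees(np.arctan2(*(q[0]-q[3])[[1,0]])),np.degrees(np.arctan2(*(q[1]-q[2])[[1,0]])))
q=show("guard front",[(38,188,.143),(303,108,.143)]);print(np.degrees(np.arctan2(*(q[0]-q[1])[[1,0]]))-90)
q=show("tray front",[(85,277,.0),(331,203,.0)]);print(np.degrees(np.arctan2(*(q[0]-q[1])[[1,0]]))-90)
show("bar front top",[(266,190,.032),(297,182,.032)])
show("bar",[(266,155,.032)])
show("heel end",[(722,380,.15)])
show("tips",[(668,102,.02),(740,104,.02)])
show("grips",[(693,250,.089),(734,250,.089)])
show("green",[(480,330,.05)]);show("puck",[(185,170,.029)])
E
```

```text
rest base rear [[0.3839, -0.2089], [0.381, -0.2994]] mean [ 0.3824 -0.2542  0.006 ]
toe top [[0.5858, -0.2164], [0.5835, -0.307]] mean [ 0.5847 -0.2617  0.02  ]
carton top [[0.6043, -0.0094], [0.6123, -0.0937], [0.4808, -0.1065], [0.4737, -0.0244]] mean [ 0.5428 -0.0585  0.026 ]
6.554216119098639 5.520961151433098
guard front [[0.4721, 0.2893], [0.5408, 0.0818]] mean [0.5064 0.1855 0.143 ]
18.324011491579526
tray front [[0.4115, 0.2756], [0.4814, 0.0633]] mean [0.4464 0.1694 0.    ]
18.213039150283052
bar front top [[0.4877, 0.1178], [0.4952, 0.0915]] mean [0.4914 0.1047 0.032 ]
bar [[0.5178, 0.1187]] mean [0.5178 0.1187 0.032 ]
heel end [[0.3341, -0.25]] mean [ 0.3341 -0.25    0.15  ]
tips [[0.5738, -0.2261], [0.5735, -0.2881]] mean [ 0.5736 -0.2571  0.02  ]
grips [[0.4401, -0.237], [0.4409, -0.2705]] mean [ 0.4405 -0.2537  0.089 ]
green [[0.372, -0.0664]] mean [ 0.372  -0.0664  0.05  ]
puck [[0.5036, 0.188]] mean [0.5036 0.188  0.029 ]
```

>>> {"name": "play_rows", "arguments": {"series": [[[0.0187,0.0317,0,0,0,-2.55,1],[0.0187,0.0317,0,0,0,-2.55,1],[0.0187,0.0317,0,0,0,-2.55,1],[0.0187,0.0317,0,0,0,-2.55,1],[0.0187,0.0317,0,0,0,-2.55,1],[0.0187,0.0317,0,0,0,-2.55,1],[0.0187,0.0317,0,0,0,-2.55,1],[0.0187,0.0317,0,0,0,-2.55,1],[0.0187,0.0317,0,0,0,-2.55,1],[0.0187,0.0317,0,0,0,-2.55,1]]]}}

```text
time: 1.15
tool_pos: [0.437, -0.2545, 0.2311]
tool_rot: [-0.0, 1.0, -0.018, -0.0]
contact_force: [0.7, -0.2, -0.2]
gripper_width: 1.001
grasp_force: 0.0
```

```bash
python3 - <<'E'
from h import *
from plant import manip
d={n:manip.grab_frame(n) for n in("wrist","top","side")};pickle.dump(d,open("f1.pkl","wb"))
s=manip.state();print(s["time"],s["tool_pos"],s["tool_rot"],s["contact_force"])
f=d["wrist"];im=cv2.resize(f["frame"],(800,600),interpolation=cv2.INTER_CUBIC);cv2.imwrite("pics/w1.png",im)
print(-np.array(f["R"]).T@f["t"])
for n,X in dict(home=[.437,-.256,.089],tip=[.558,-.2605,.019],toeL=[.5858,-.2164,.02],toeR=[.5835,-.307,.02]).items():print(n,proj(f,X,True)*1.5625)
E
```

```text
1.3 [ 0.43715539 -0.25439043  0.23104424] [-6.03172307e-05  9.99884260e-01 -1.52131231e-02 -1.51919154e-04] [-0.33484019  0.41735965  0.26523786]
[ 0.51568655 -0.25807701  0.37484844]
home [400.4863327  279.68955901]
tip [400.51388315  99.80427951]
toeL [340.33926064  67.38425821]
toeR [461.2795761   66.30816847]
```

View pics/w1.png

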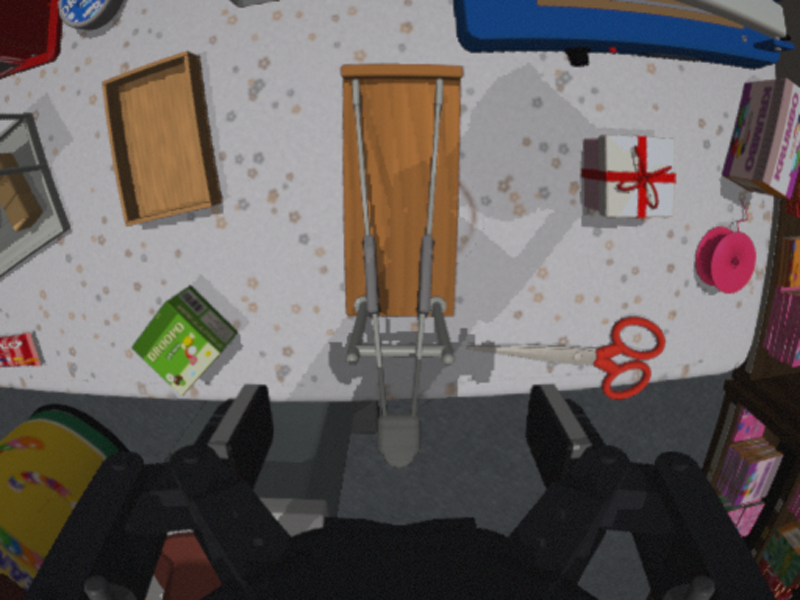

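The wrist view shows the tongs centred. The grips are at about (370,274) and (427,274), the paddles at (357,92) and (438,92), and the toe stop spans (342,70) to (462,72).

```bash
python3 - <<'E'
from h import *
d=pickle.load(open("f1.pkl","rb"));f=d["wrist"]
P=lambda u,v,z:plane(f,((u+.5)/1.5625-.5,(v+.5)/1.5625-.5),z,True)
def show(n,pts):
    q=np.array([P(*p) for p in pts]);print(n,np.round(q[:,:2],4).tolist(),"mean",q.mean(0).round(4));return q
show("grip mid",[(370,274,.098),(427,274,.098)])
show("grip front ends",[(368,236,.087),(428,236,.087)])
show("grip rear ends",[(373,312,.112),(425,312,.112)])
show("paddles",[(357,92,.026),(438,92,.026)])
show("toe top front",[(342,78,.02),(462,78,.02)])
show("toe top far",[(342,66,.02),(462,66,.02)])
show("base rear",[(345,316,.006),(454,316,.006)])
show("heel",[(399,450,.155)])
q=show("carton",[(104,82,.026),(189,53,.026),(220,205,.026),(128,222,.026)])
print(np.degrees(np.arctan2(*(q[0]-q[3])[[1,0]])),np.degrees(np.arctan2(*(q[1]-q[2])[[1,0]])))
E
```

```text
grip mid [[0.444, -0.2372], [0.4427, -0.2724]] mean [ 0.4434 -0.2548  0.098 ]
grip front ends [[0.4659, -0.2364], [0.4645, -0.2741]] mean [ 0.4652 -0.2553  0.087 ]
grip rear ends [[0.424, -0.2388], [0.4229, -0.27]] mean [ 0.4235 -0.2544  0.112 ]
paddles [[0.5649, -0.2285], [0.5627, -0.288]] mean [ 0.5638 -0.2583  0.026 ]
toe top front [[0.5775, -0.2172], [0.5745, -0.307]] mean [ 0.576  -0.2621  0.02  ]
toe top far [[0.587, -0.2175], [0.584, -0.3074]] mean [ 0.5855 -0.2624  0.02  ]
base rear [[0.3843, -0.207], [0.381, -0.2994]] mean [ 0.3826 -0.2532  0.006 ]
heel [[0.3539, -0.2519]] mean [ 0.3539 -0.2519  0.155 ]
carton [[0.6058, -0.0115], [0.6133, -0.0959], [0.487, -0.1155], [0.4814, -0.0258]] mean [ 0.5469 -0.0622  0.026 ]
6.52222252824643 8.793100549412147
```

>>> {"name": "play_rows", "arguments": {"series": [[[0.0008,-0.0008,-0.025,0,0,0,1],[0,0,-0.025,0,0,0,1],[0,0,-0.025,0,0,0,1],[0,0,-0.025,0,0,0,1],[0,0,-0.025,0,0,0,0.9],[0,0,-0.02,0,0,0,0.8],[0,0,-0.018,0,0,0,0.7],[0,0,0,0,0,0,0.6],[0,0,0,0,0,0,0.55],[0,0,0,0,0,0,0.52]]]}}

```text
time: 2.3
tool_pos: [0.4378, -0.2577, 0.0696]
tool_rot: [0.001, 1.0, -0.017, 0.001]
contact_force: [-0.8, 0.4, -0.6]
gripper_width: 0.521
grasp_force: 0.2
```

>>> {"name": "play_rows", "arguments": {"series": [[[0,0,0,0,0,0,0.5],[0,0,0,0,0,0,0.48],[0,0,0,0,0,0,0.46],[0,0,0,0,0,0,0.46],[0,0,0,0,0,0,0.46]]]}}

```text
time: 2.8
tool_pos: [0.4382, -0.2577, 0.0698]
tool_rot: [0.001, 1.0, -0.017, 0.001]
contact_force: [-1.0, -0.3, 5.8]
gripper_width: 0.462
grasp_force: 11.0
```

>>> {"name": "play_rows", "arguments": {"series": [[[0,0,0,0,0,0,0.44],[0,0,0,0,0,0,0.44],[0,0,0.01,0,0,0,0.44],[0,0,0.02,0,0,0,0.44],[0,0,0.025,0,0,0,0.44],[0,0,0.025,0,0,0,0.44],[0,0,0.025,0,0,0,0.44],[0,0,0.025,0,0,0,0.44],[0,0,0.02,0,0,0,0.44],[0,0,0,0,0,0,0.44]]]}}

```text
time: 3.8
tool_pos: [0.4388, -0.2576, 0.2219]
tool_rot: [0.002, 1.0, -0.017, 0.003]
contact_force: [0.3, 0.1, -0.4]
gripper_width: 0.444
grasp_force: 9.4
```

```bash
python3 - <<'E'
from h import *
from plant import manip
d={n:manip.grab_frame(n) for n in("wrist","side","top")};pickle.dump(d,open("f2.pkl","wb"))
s=manip.state();print(s)
f=d["wrist"];im=cv2.resize(f["frame"],(800,600),interpolation=cv2.INTER_CUBIC)
s=d["side"]["frame"][80:200,200:350]
im[420:600,:225]=cv2.resize(s,(225,180));cv2.imwrite("pics/w2.png",im)
E
```

```text
{'time': 3.95, 'joint_pos': array([-6.77617552e-01, -2.25771371e-01,  1.89851988e+00,  1.28054974e-04,
        1.47115261e+00,  9.27274469e-01]), 'joint_vel': array([-0.00056599,  0.01122349,  0.01480123,  0.00018463,  0.00154516,
        0.00222927]), 'joint_efforts': array([ 1.41005605e-02, -2.85529071e+01, -3.86013973e+01,  4.15227303e-03,
       -1.95331173e-02, -7.82573934e-04]), 'tool_pos': array([ 0.43677252, -0.25619566,  0.21680341]), 'tool_rot': array([-7.58500047e-04,  9.99853911e-01, -1.70534520e-02, -8.72344459e-04]), 'contact_force': array([ 0.02036818, -0.71792598, -1.63183649]), 'ft_torque': array([0.01909739, 0.02809211, 0.00753361]), 'grasp_force': 9.424639453072814, 'gripper_width': 0.442409227546681}
```

View pics/w2.png

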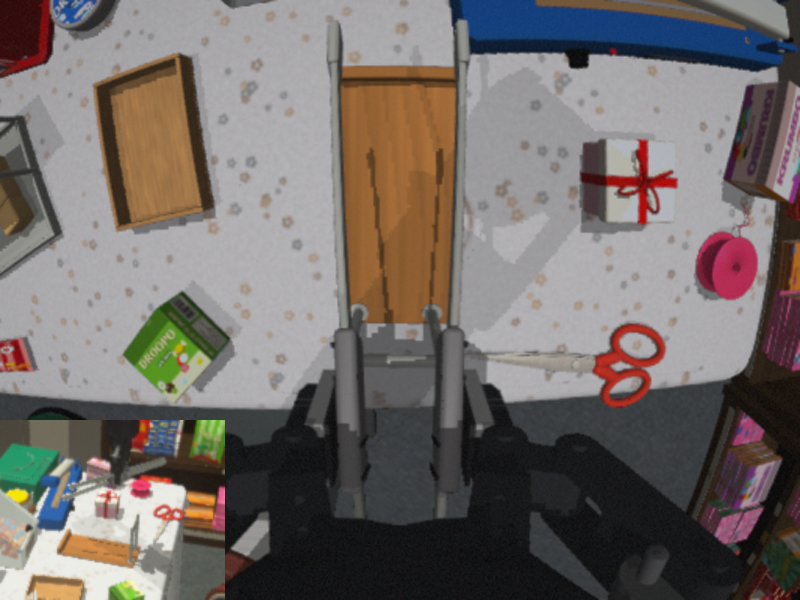

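The wrist view shows the tongs held symmetrically, with the paddles at (334,45) and (462,45). I'll check the slope against the ideal and compute the tray approach.

```bash
python3 - <<'E'
from h import *
d=pickle.load(open("f2.pkl","rb"));f=d["wrist"]
h=np.radians(-1.95);T=np.array([.4368,-.2562,.2168])
for off in(.019,.022,.025):
  for sl in(26,30,34):
    s=np.radians(sl);o=T+[0,0,off];X=o+.14*np.array([np.cos(s)*np.cos(h),np.cos(s)*np.sin(h),-np.sin(s)])
    print(off,sl,proj(f,X,True)*1.5625-.5+.78, (proj(d["side"],X)).round(1))
P=lambda u,v,z:plane(f,((u+.5)/1.5625-.5,(v+.5)/1.5625-.5),z,True)
print(P(398,45,.169),P(334,45,.169)-P(462,45,.169))
P=lambda u,v,z:plane(d["top"],(u,v),z)
a=cv2.resize(d["side"]["frame"][90:150,230:330],(1000,600));
q=np.array([plane(f,((u+.5)/1.5625-.5,(v+.5)/1.5625-.5),.026,True) for u,v in[(94,86),(180,55),(214,212),(120,229)]]);print(q.round(4),q.mean(0))
E
```

```text
0.019 26 [394.0752147   48.69826884] [246.9 126.1]
0.019 30 [394.2284841   63.38436723] [248.1 128.3]
0.019 34 [394.36601317  78.17608644] [249.4 130.4]
0.022 26 [394.01590156  47.03174452] [246.9 125.4]
0.022 30 [394.1736455   61.99235572] [248.1 127.6]
0.022 34 [394.31506599  77.04064196] [249.4 129.7]
0.025 26 [393.95474396  45.31443139] [246.9 124.7]
0.025 30 [394.117157    60.55920038] [248.1 126.9]
0.025 34 [394.26263363  75.87259986] [249.4 129. ]
[ 0.56545946 -0.26216591  0.169     ] [0.00181524 0.05346736 0.        ]
[[ 0.6046 -0.0105  0.026 ]
 [ 0.6131 -0.0956  0.026 ]
 [ 0.4853 -0.1174  0.026 ]
 [ 0.4795 -0.0266  0.026 ]] [ 0.54563559 -0.06252325  0.026     ]
```

>>> {"name": "play_rows", "arguments": {"series": [[[-0.003,0.015,0.01,0,0,1,0.44],[-0.006,0.03,0.01,0,0,2,0.44],[-0.006,0.04,0.01,0,0,2,0.44],[-0.006,0.04,0,0,0,2,0.44],[-0.006,0.04,0,0,0,3,0.44],[-0.006,0.04,0,0,0,3,0.44],[-0.006,0.04,0,0,0,2,0.44],[-0.005,0.04,0,0,0,2,0.44],[-0.004,0.03,0,0,0,2,0.44],[-0.003,0.016,0,0,0,1,0.44]]]}}

```text
time: 4.95
tool_pos: [0.3849, 0.0763, 0.2461]
tool_rot: [-0.001, 0.987, 0.159, -0.002]
contact_force: [-0.3, -0.1, -0.6]
gripper_width: 0.441
grasp_force: 9.4
```

```bash
python3 - <<'E'
from h import *
from plant import manip
d={n:manip.grab_frame(n) for n in("wrist","side","top")};pickle.dump(d,open("f3.pkl","wb"))
s=manip.state();print(s["time"],s["tool_pos"],s["tool_rot"],s["grasp_force"],s["gripper_width"])
f=d["wrist"];im=cv2.resize(f["frame"],(800,600),interpolation=cv2.INTER_CUBIC);cv2.imwrite("pics/w3.png",im)
E
```

```text
5.1 [0.38551285 0.07474081 0.24651375] [-5.92079569e-05  9.87475285e-01  1.57766703e-01 -1.49181006e-03] 9.429940361473946 0.43546130861032434
```

View pics/w3.png

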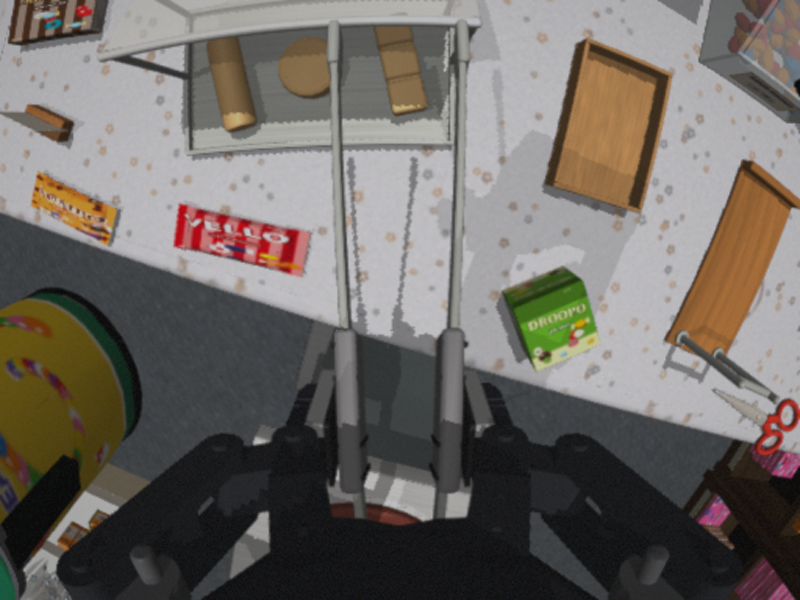

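The wrist view shows the bar between the paddles. Its top face has left edge (391,104) to (377,32) and right edge (423,98) to (409,40). The tray's front edge runs (190,153) to (452,146).

```bash
python3 - <<'E'
from h import *
d=pickle.load(open("f3.pkl","rb"));f=d["wrist"];fr=f["frame"]
P=lambda u,v,z:plane(f,((u+.5)/1.5625-.5,(v+.5)/1.5625-.5),z,True)
hd=lambda a:np.degrees(np.arctan2(a[1],a[0]))
hsv=cv2.cvtColor(fr,cv2.COLOR_BGR2HSV)
m=((hsv[...,0]>8)&(hsv[...,0]<25)&(hsv[...,1]>90)).astype(np.uint8)
m[:,:236]=0;m[:,280:]=0;m[75:]=0;m[:20]=0
ys,xs=np.nonzero(m);print(len(ys))
rows=[]
for v in range(22,66,3):
    r=np.nonzero(m[v])[0]
    if len(r)>6:
        a=plane(f,(r.min()-.5,v),.032,True);b=plane(f,(r.max()+.5,v),.032,True);rows.append((a,b));print(v,r.min(),r.max(),a[:2].round(4),b[:2].round(4))
A=np.array([r[0] for r in rows]);B=np.array([r[1] for r in rows])
print("hdg",[np.degrees(np.arctan(np.polyfit(C[:,0],C[:,1],1)[0])).round(2) for C in(A,B)],(A+B).mean(0)/2)
fl,frr=P(391,104,.032),P(423,98,.032);print("front top",fl,frr,np.linalg.norm(fl-frr),hd(fl-frr)-90)
print("front face bottom",P(396,114,.006),P(428,108,.006))
q=[P(190,153,0),P(452,146,0)];print("tray front",q,hd(q[0]-q[1])-90)
print("carton",[P(*c,.026).round(4)[:2] for c in[(587,40),(672,72),(640,211),(546,187)]])
E
```

```text
1173
22 241 262 [0.5438 0.1472] [0.5518 0.1225]
25 241 263 [0.5402 0.1459] [0.5485 0.1202]
28 242 263 [0.5369 0.1436] [0.5449 0.119 ]
31 243 265 [0.5336 0.1413] [0.542  0.1156]
34 243 265 [0.53   0.1401] [0.5384 0.1144]
37 244 266 [0.5268 0.1378] [0.5352 0.1121]
40 245 267 [0.5236 0.1355] [0.532  0.1098]
43 245 267 [0.52   0.1343] [0.5285 0.1087]
46 246 267 [0.5168 0.132 ] [0.5249 0.1075]
49 247 268 [0.5136 0.1297] [0.5218 0.1052]
52 248 269 [0.5105 0.1274] [0.5186 0.103 ]
55 248 270 [0.507  0.1263] [0.5155 0.1007]
58 249 271 [0.5038 0.124 ] [0.5124 0.0984]
61 249 272 [0.5003 0.1229] [0.5093 0.0961]
64 250 272 [0.4972 0.1206] [0.5058 0.095 ]
hdg [np.float64(30.17), np.float64(30.89)] [0.52446588 0.12122881 0.032     ]
front top [0.49467399 0.11906925 0.032     ] [0.50676397 0.09773227 0.032     ] 0.024524163695305554 29.536785730129793
front face bottom [0.49051214 0.11398215 0.006     ] [0.50353637 0.0910828  0.006     ]
tray front [array([0.4112613 , 0.27960355, 0.        ]), array([0.48043929, 0.06199036, 0.        ])] 17.63516391581861
carton [array([ 0.6051, -0.0107]), array([ 0.6171, -0.0938]), array([ 0.4888, -0.1068]), array([ 0.4751, -0.0178])]
```

>>> {"name": "play_rows", "arguments": {"series": [[[0.003,-0.0097,0,0,0,4,0.44],[0.0035,-0.01,0,0,0,4,0.44],[0.003,-0.008,0,0,0,4,0.44],[0,0,-0.02,0,0,0,0.44],[0,0,-0.03,0,0,0,0.44],[0,0,-0.03,0,0,0,0.44],[0,0,-0.03,0,0,0,0.44],[0,0,-0.023,0,0,0,0.44],[0,0,0,0,0,0,0.44],[0,0,0,0,0,0,0.44]]]}}

```text
time: 6.1
tool_pos: [0.3956, 0.0458, 0.115]
tool_rot: [-0.0, 0.966, 0.258, -0.001]
contact_force: [-0.6, -0.7, -1.1]
gripper_width: 0.439
grasp_force: 9.4
```

```bash
python3 - <<'E'
from h import *
from plant import manip
d={n:manip.grab_frame(n) for n in("wrist","side","top")};pickle.dump(d,open("f4.pkl","wb"))
s=manip.state();print(s["time"],s["tool_pos"],s["tool_rot"],s["grasp_force"],s["gripper_width"],s["contact_force"])
f=d["wrist"]["frame"][:170,180:360];im=cv2.resize(f,None,fx=2.2,fy=2.2,interpolation=cv2.INTER_CUBIC)
g=cv2.resize(d["side"]["frame"][185:285,190:280],None,fx=4,fy=4,interpolation=cv2.INTER_CUBIC)
o=np.zeros((max(im.shape[0],g.shape[0]),im.shape[1]+g.shape[1],3),np.uint8);o[:im.shape[0],:im.shape[1]]=im;o[:g.shape[0],im.shape[1]:]=g
print(o.shape);cv2.imwrite("pics/w4.png",o)
E
```

```text
6.25 [0.39712655 0.04610122 0.11708885] [5.33271156e-04 9.65921103e-01 2.58832267e-01 1.41259136e-03] 9.434133706472494 0.44317394687278905 [ 0.48976461 -0.42109422 -0.49023973]
(400, 756, 3)
```

View pics/w4.png

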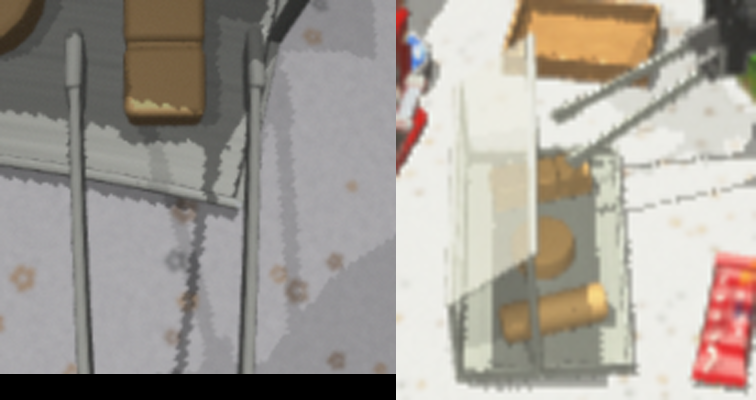

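The paddles' inner edges sit at crop x 82 and 250, and the bar's edges at 126 and 203. So it is centred and parallel. The front edge is near y=105 and a groove is at y=41.

```bash
python3 - <<'E'
from h import *
d=pickle.load(open("f4.pkl","rb"));f=d["wrist"]
T=np.array([.3971,.0461,.1171]);u=np.array([np.cos(np.pi/6),.5,0])
P=lambda a,b,z:plane(f,(180+(a+.5)/2.2-.5,(b+.5)/2.2-.5),z,True)
for n,p in dict(fronttop=(164,102,.032),front2=(164,115,.032),groove=(164,41,.032),paddle_near_top=(165,90,.0775),paddle_far_top=(165,33,.0665)).items():
    q=P(*p);print(n,q.round(4),"ahead of TCP",((q-T)@u).round(4))
E
```

```text
fronttop [0.4987 0.1059 0.032 ] ahead of TCP 0.1179
front2 [0.4947 0.1036 0.032 ] ahead of TCP 0.1133
groove [0.518 0.117 0.032] ahead of TCP 0.1402
paddle_near_top [0.4949 0.1031 0.0775] ahead of TCP 0.1132
paddle_far_top [0.5121 0.1131 0.0665] ahead of TCP 0.1331
```

>>> {"name": "play_rows", "arguments": {"series": [[[0.0094,0.005,0,0,0,0,0.44],[0.01,0.006,0,0,0,0,0.44],[0.01,0.006,0,0,0,0,0.44],[0,0,0,0,0,0,0.44],[0,0,-0.013,0,0,0,0.44],[0,0,-0.015,0,0,0,0.44],[0,0,-0.01,0,0,0,0.44],[0,0,-0.005,0,0,0,0.44],[0,0,0,0,0,0,0.44],[0,0,0,0,0,0,0.44]]]}}

```text
time: 7.25
tool_pos: [0.4255, 0.0634, 0.0726]
tool_rot: [0.0, 0.966, 0.259, 0.0]
contact_force: [1.5, -0.0, -0.7]
gripper_width: 0.436
grasp_force: 9.4
```

>>> {"name": "play_rows", "arguments": {"series": [[[0,0,0,0,0,0,0.42],[0,0,0,0,0,0,0.4],[0,0,0,0,0,0,0.38],[0,0,0,0,0,0,0.37],[0,0,0,0,0,0,0.37],[0,0,0,0,0,0,0.37]]]}}

```text
time: 7.85
tool_pos: [0.4253, 0.0635, 0.0723]
tool_rot: [0.0, 0.966, 0.259, 0.0]
contact_force: [0.2, -0.3, -1.3]
gripper_width: 0.373
grasp_force: 12.5
```

>>> {"name": "play_rows", "arguments": {"series": [[[0,0,0,0,0,0,0.36],[0,0,0,0,0,0,0.355],[0,0,0,0,0,0,0.35],[0,0,0,0,0,0,0.35]]]}}

```text
time: 8.25
tool_pos: [0.4253, 0.0635, 0.0723]
tool_rot: [0.0, 0.966, 0.259, 0.0]
contact_force: [1.2, -0.1, -1.0]
gripper_width: 0.35
grasp_force: 14.0
```

>>> {"name": "play_rows", "arguments": {"series": [[[0,0,0,0,0,0,0.345],[0,0,0,0,0,0,0.345],[0,0,0,0,0,0,0.345]]]}}

```text
time: 8.55
tool_pos: [0.4253, 0.0635, 0.0723]
tool_rot: [0.0, 0.966, 0.259, -0.0]
contact_force: [0.9, 0.8, -0.3]
gripper_width: 0.351
grasp_force: 15.1
```

>>> {"name": "play_rows", "arguments": {"series": [[[0,0,0,0,0,0,0.34],[0,0,0,0,0,0,0.34],[0,0,0,0,0,0,0.34]]]}}

```text
time: 8.85
tool_pos: [0.4253, 0.0635, 0.0723]
tool_rot: [0.0, 0.966, 0.259, -0.0]
contact_force: [0.5, -0.1, -0.9]
gripper_width: 0.343
grasp_force: 21.5
```

>>> {"name": "play_rows", "arguments": {"series": [[[0,0,0,0,0,0,0.335],[0,0,0,0,0,0,0.335],[0,0,0,0,0,0,0.335]]]}}

```text
time: 9.15
tool_pos: [0.4253, 0.0635, 0.0724]
tool_rot: [0.0, 0.966, 0.259, 0.0]
contact_force: [-0.4, 0.6, -0.3]
gripper_width: 0.343
grasp_force: 31.6
```

>>> {"name": "play_rows", "arguments": {"series": [[[0,0,0,0,0,0,0.3385],[0,0,0,0,0,0,0.3385],[0,0,0,0,0,0,0.3385],[0,0,0,0,0,0,0.3385]]]}}

```text
time: 9.55
tool_pos: [0.4253, 0.0635, 0.0723]
tool_rot: [-0.0, 0.966, 0.259, 0.0]
contact_force: [0.2, -0.4, -0.1]
gripper_width: 0.343
grasp_force: 31.6
```

>>> {"name": "play_rows", "arguments": {"series": [[[0,0,0,0,0,0,0.342],[0,0,0,0,0,0,0.342],[0,0,0,0,0,0,0.342],[0,0,0,0,0,0,0.342]]]}}

```text
time: 9.95
tool_pos: [0.4253, 0.0635, 0.0723]
tool_rot: [-0.0, 0.966, 0.259, -0.0]
contact_force: [-0.9, 0.0, -0.2]
gripper_width: 0.34
grasp_force: 28.5
```

>>> {"name": "play_rows", "arguments": {"series": [[[0,0,0,0,0,0,0.3435],[0,0,0,0,0,0,0.3435],[0,0,0,0,0,0,0.3435],[0,0,0,0,0,0,0.3435]]]}}

```text
time: 10.35
tool_pos: [0.4253, 0.0635, 0.0723]
tool_rot: [-0.0, 0.966, 0.259, 0.0]
contact_force: [0.2, -0.3, 0.2]
gripper_width: 0.346
grasp_force: 23.3
```

>>> {"name": "play_rows", "arguments": {"series": [[[0,0,0.004,0,0,0,0.3435],[0,0,0.01,0,0,0,0.3435],[0,0,0.014,0,0,0,0.3435],[0,0,0.012,0,0,0,0.3435],[0,0,0.005,0,0,0,0.3435],[0,0,0,0,0,0,0.3435],[-0.004,-0.0023,0,0,0,0,0.3435],[-0.008,-0.0046,0,0,0,0,0.3435],[-0.012,-0.007,0,0,0,0,0.3435],[-0.012,-0.007,0,0,0,0,0.3435]]]}}

```text
time: 11.35
tool_pos: [0.3878, 0.0422, 0.1163]
tool_rot: [-0.0, 0.966, 0.259, -0.001]
contact_force: [0.1, 0.2, -0.7]
gripper_width: 0.345
grasp_force: 22.8
```

```bash
python3 - <<'E'
from h import *
from plant import manip
d={n:manip.grab_frame(n) for n in("wrist","side","top")};pickle.dump(d,open("f5.pkl","wb"))
s=manip.state();print(s["time"],s["tool_pos"],s["tool_rot"],s["grasp_force"],s["gripper_width"],s["contact_force"])
f=d["wrist"]["frame"][:220,180:360];im=cv2.resize(f,None,fx=2.2,fy=2.2,interpolation=cv2.INTER_CUBIC)
g=cv2.resize(d["side"]["frame"][165:285,190:280],None,fx=4,fy=4,interpolation=cv2.INTER_CUBIC)
o=np.zeros((max(im.shape[0],g.shape[0]),im.shape[1]+g.shape[1],3),np.uint8);o[:im.shape[0],:im.shape[1]]=im;o[:g.shape[0],im.shape[1]:]=g
cv2.imwrite("pics/w5.png",o)
E
```

```text
11.5 [0.38838681 0.04234671 0.11655377] [-1.48482840e-04  9.65981565e-01  2.58610771e-01 -2.52477457e-04] 22.703547477722168 0.34697148093744457 [ 0.16433844 -0.2196587  -1.41551378]
```

View pics/w5.png

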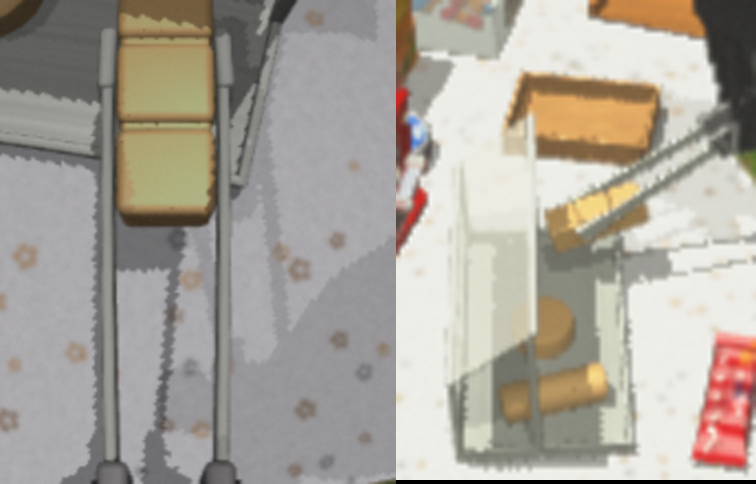

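The bar is held level at mid-length between the paddles at crop (105–230, 35–85), with the groove lines intact. Now I'll measure the carton with a mask.

```bash
python3 - <<'E'
from h import *
for fn,cam,box in(("f0","top",(265,130,305,185)),("f1","wrist",(55,25,150,155)),("f3","wrist",(340,18,440,145))):
    f=pickle.load(open(fn+".pkl","rb"))[cam];fr=f["frame"];h=cv2.cvtColor(fr,cv2.COLOR_BGR2HSV)
    m=((h[...,0]>6)&(h[...,0]<24)&(h[...,1]>85)).astype(np.uint8)
    k=np.zeros_like(m);k[box[1]:box[3],box[0]:box[2]]=m[box[1]:box[3],box[0]:box[2]]
    k=cv2.morphologyEx(cv2.morphologyEx(k,cv2.MORPH_CLOSE,np.ones((3,3))),cv2.MORPH_OPEN,np.ones((3,3)))
    c=max(cv2.findContours(k,0,cv2.CHAIN_APPROX_NONE)[0],key=cv2.contourArea)[:,0]
    w=np.array([plane(f,p,.026,cam=="wrist")[:2] for p in c.astype(float)])*1000
    r=cv2.minAreaRect(w.astype(np.float32));print(fn,cam,np.round(r[0],1),np.round(r[1],1),round(r[2],2),"cam at",(-np.array(f["R"]).T@f["t"]).round(3))
    print(cv2.approxPolyDP(c.reshape(-1,1,2),4,True)[:,0].tolist())
E
```

```text
f0 top [544.8 -58.3] [129.   83.8] 6.16 cam at [0.319 0.004 1.484]
[[292, 138], [270, 141], [273, 176], [296, 174]]
f1 wrist [547.4 -63. ] [129.5  94.9] 5.88 cam at [ 0.516 -0.258  0.375]
[[121, 34], [66, 52], [81, 143], [140, 129], [127, 39]]
f3 wrist [546.4 -54.9] [129.6  92.5] 5.98 cam at [0.46 0.1  0.39]
[[375, 25], [369, 28], [350, 117], [409, 135], [429, 47]]
```

>>> {"name": "play_rows", "arguments": {"series": [[[-0.009,-0.0052,0.003,0,0,0,0.3435],[-0.008,-0.0046,0.01,0,0,0,0.3435],[0,0,0.02,0,0,0,0.3435],[0,0,0.02,0,0,0,0.3435],[0,0,0.015,0,0,0,0.3435],[0,0,0,0,0,0,0.3435],[0,0,0,0,0,0,0.3435]]]}}

```text
time: 12.2
tool_pos: [0.3723, 0.0329, 0.1849]
tool_rot: [-0.0, 0.966, 0.259, -0.0]
contact_force: [-0.1, -0.7, -1.7]
gripper_width: 0.342
grasp_force: 22.6
```

>>> {"name": "play_rows", "arguments": {"series": [[[0.003,-0.006,0,0,0,-1.5,0.3435],[0.006,-0.0117,0,0,0,-3,0.3435],[0.008,-0.015,0,0,0,-3.5,0.3435],[0.008,-0.015,0,0,0,-3.5,0.3435],[0.008,-0.015,0,0,0,-3.5,0.3435],[0.008,-0.015,0,0,0,-3.5,0.3435],[0.006,-0.013,0,0,0,-2.5,0.3435],[0.004,-0.008,0,0,0,-2,0.3435],[0.0029,-0.005,0,0,0,-1,0.3435],[0,0,0,0,0,0,0.3435]]]}}

```text
time: 13.2
tool_pos: [0.4263, -0.0713, 0.1851]
tool_rot: [-0.0, 0.999, 0.052, -0.0]
contact_force: [0.2, 0.4, -0.6]
gripper_width: 0.343
grasp_force: 22.6
```

>>> {"name": "play_rows", "arguments": {"series": [[[0,0,-0.02,0,0,0,0.3435],[0,0,-0.02,0,0,0,0.3435],[0,0,-0.02,0,0,0,0.3435],[0,0,-0.01,0,0,0,0.3435],[0,0,0,0,0,0,0.3435],[0,0,0,0,0,0,0.3435]]]}}

```text
time: 13.8
tool_pos: [0.4265, -0.0708, 0.116]
tool_rot: [0.0, 0.999, 0.053, 0.0]
contact_force: [-0.3, -0.2, -1.6]
gripper_width: 0.342
grasp_force: 22.6
```

```bash
python3 - <<'E'
from h import *
from plant import manip
d={n:manip.grab_frame(n) for n in("wrist","side","top")};pickle.dump(d,open("f6.pkl","wb"))
s=manip.state();print(s["time"],s["tool_pos"],s["tool_rot"],s["grasp_force"],s["gripper_width"],s["contact_force"])
f=d["wrist"];im=f["frame"][:250,150:370];cv2.imwrite("pics/w6.png",cv2.resize(im,None,fx=2.4,fy=2.4,interpolation=cv2.INTER_CUBIC))
h=cv2.cvtColor(f["frame"],cv2.COLOR_BGR2HSV)
# carton side walls: where predicted inner wall tops appear, and bar edges
th=np.radians(6);R=np.array([[np.cos(th),-np.sin(th)],[np.sin(th),np.cos(th)]])
for X in[(-65,43),(-65,-43),(65,43),(65,-43)]:
    p=R@(np.array(X)/1000)+[.5455,-.0583];print("corner",X,((proj(f,[*p,.026],True)-[150,0])*2.4).round(1))
for z in(.078,):
  for X in[(-40,14),(-40,-14)]:
    p=R@(np.array(X)/1000)+[.5455,-.0583];print("bar top",X,((proj(f,[*p,.032+.045],True)-[150,0])*2.4).round(1))
E
```

```text
13.95 [ 0.42704841 -0.07112001  0.11669323] [4.64351063e-04 9.98606602e-01 5.27578669e-02 1.11601387e-03] 22.636168599128723 0.34767852814315653 [-0.30075511  0.70040471 -0.87449737]
corner (-65, 43) [121.4 313. ]
corner (-65, -43) [381.5 313.2]
corner (65, 43) [122.1 -60. ]
corner (65, -43) [381.7 -59.9]
bar top (-40, 14) [195.6 234.9]
bar top (-40, -14) [306.5 235. ]
```

View pics/w6.png

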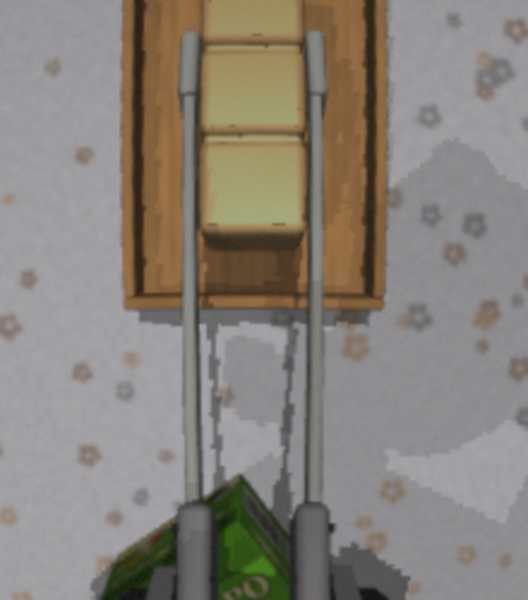

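The bar is centred and parallel in the carton: bar x 203–303, carton x 123–385. Lowering.

>>> {"name": "play_rows", "arguments": {"series": [[[0,0,-0.012,0,0,0,0.3435],[0,0,-0.014,0,0,0,0.3435],[0,0,-0.01,0,0,0,0.3435],[0,0,-0.006,0,0,0,0.3435],[0,0,-0.001,0,0,0,0.3435],[0,0,0,0,0,0,0.3435],[0,0,0,0,0,0,0.3435]]]}}

```text
time: 14.65
tool_pos: [0.4264, -0.071, 0.0725]
tool_rot: [0.0, 0.999, 0.053, 0.0]
contact_force: [0.3, -0.2, -0.2]
gripper_width: 0.347
grasp_force: 22.8
```

>>> {"name": "play_rows", "arguments": {"series": [[[0,0,-0.001,0,0,0,0.3435],[0,0,0,0,0,0,0.3435],[0,0,0,0,0,0,0.3435]]]}}

```text
time: 14.95
tool_pos: [0.4263, -0.0709, 0.0715]
tool_rot: [0.0, 0.999, 0.053, 0.0]
contact_force: [-0.1, 0.5, -1.1]
gripper_width: 0.346
grasp_force: 22.8
```

>>> {"name": "play_rows", "arguments": {"series": [[[0,0,-0.001,0,0,0,0.3435],[0,0,0,0,0,0,0.3435],[0,0,0,0,0,0,0.3435]]]}}

```text
time: 15.25
tool_pos: [0.4264, -0.071, 0.0706]
tool_rot: [0.0, 0.999, 0.053, 0.0]
contact_force: [-1.1, -0.8, 0.3]
gripper_width: 0.343
grasp_force: 23.0
```

>>> {"name": "play_rows", "arguments": {"series": [[[0,0,-0.0007,0,0,0,0.3435],[0,0,0,0,0,0,0.3435],[0,0,0,0,0,0,0.3435]]]}}

```text
time: 15.55
tool_pos: [0.4264, -0.071, 0.07]
tool_rot: [0.0, 0.999, 0.053, 0.0]
contact_force: [-1.7, -1.0, 3.1]
gripper_width: 0.344
grasp_force: 23.4
```

>>> {"name": "play_rows", "arguments": {"series": [[[0,0,-0.0007,0,0,0,0.3435],[0,0,0,0,0,0,0.3435],[0,0,0,0,0,0,0.3435]]]}}

```text
time: 15.85
tool_pos: [0.4265, -0.071, 0.0692]
tool_rot: [0.0, 0.999, 0.053, 0.0]
contact_force: [-1.2, -0.0, 3.1]
gripper_width: 0.347
grasp_force: 24.7
```

>>> {"name": "play_rows", "arguments": {"series": [[[0,0,0,0,0,0,0.35],[0,0,0,0,0,0,0.36],[0,0,0,0,0,0,0.38],[0,0,0,0,0,0,0.4],[0,0,0,0,0,0,0.42],[0,0,0,0,0,0,0.43],[0,0,0,0,0,0,0.43],[0,0,0,0,0,0,0.43]]]}}

```text
time: 16.65
tool_pos: [0.4261, -0.0709, 0.0688]
tool_rot: [-0.0, 0.999, 0.053, -0.0]
contact_force: [0.1, 0.3, -1.5]
gripper_width: 0.432
grasp_force: 9.9
```

>>> {"name": "play_rows", "arguments": {"series": [[[0,0,0.004,0,0,0,0.43],[0,0,0.01,0,0,0,0.43],[0,0,0.02,0,0,0,0.43],[0,0,0.025,0,0,0,0.43],[0,0,0.03,0,0,0,0.43],[0,0,0.03,0,0,0,0.43],[0,0,0.03,0,0,0,0.43],[0,0,0,0,0,0,0.43],[0,0,0,0,0,0,0.43]]]}}

```text
time: 17.55
tool_pos: [0.4266, -0.071, 0.2191]
tool_rot: [0.0, 0.999, 0.053, 0.001]
contact_force: [-0.3, 0.5, -2.4]
gripper_width: 0.43
grasp_force: 9.9
```

```bash
python3 - <<'E'
from h import *
from plant import manip
d={n:manip.grab_frame(n) for n in("wrist","side","top")};pickle.dump(d,open("f7.pkl","wb"))
s=manip.state();print(s["time"],s["tool_pos"],s["tool_rot"],s["grasp_force"],s["gripper_width"],s["contact_force"])
f=d["wrist"];h=cv2.cvtColor(f["frame"],cv2.COLOR_BGR2HSV)
th=np.radians(6);R=np.array([[np.cos(th),-np.sin(th)],[np.sin(th),np.cos(th)]])
T=lambda X,z:proj(f,[*(R@(np.array(X)/1000)+[.5455,-.0583]),z],True)
print("pred bar top corners",[T(X,.03).round(1) for X in[(-40,14),(-40,-14),(40,14),(40,-14)]])
for v in range(10,120,12):print(v,[tuple(int(c) for c in h[v,u]) for u in range(228,290,6)])
# paddles: tongs slope vs prediction, reference f2
t=s["tool_pos"];hd=2*np.arctan2(s["tool_rot"][2],s["tool_rot"][1]);print(np.degrees(hd))
g=cv2.cvtColor(f["frame"],cv2.COLOR_BGR2GRAY)
E
```

```text
17.7 [ 0.425324   -0.07058167  0.2162483 ] [-5.52725354e-04  9.98611891e-01  5.26523669e-02 -1.30909372e-03] 9.892716012582241 0.4324423079728242 [-0.345886   -0.75028344 -1.29471727]
pred bar top corners [array([241.9,  98.8]), array([267.3,  98.8]), array([241.9,  28.8]), array([267.4,  28.8])]
10 [(15, 135, 136), (15, 136, 144), (15, 135, 144), (15, 137, 143), (15, 139, 147), (16, 138, 146), (15, 136, 146), (15, 136, 146), (16, 138, 142), (16, 137, 151), (16, 135, 153)]
22 [(16, 138, 139), (16, 138, 157), (16, 137, 156), (15, 139, 150), (15, 136, 161), (16, 139, 149), (15, 136, 156), (16, 138, 153), (16, 137, 147), (16, 138, 153), (14, 131, 101)]
34 [(15, 138, 161), (15, 138, 170), (15, 138, 164), (32, 68, 180), (32, 73, 181), (31, 73, 179), (21, 90, 178), (15, 136, 139), (15, 138, 161), (15, 139, 158), (15, 134, 126)]
46 [(15, 139, 163), (15, 138, 165), (15, 140, 162), (28, 77, 179), (28, 76, 178), (28, 76, 179), (19, 98, 179), (15, 136, 142), (16, 139, 163), (16, 135, 160), (15, 129, 97)]
58 [(16, 138, 159), (16, 138, 164), (16, 137, 160), (31, 71, 182), (31, 71, 180), (29, 75, 
[... 290 characters left out ...]
 157), (15, 137, 167), (28, 76, 181), (28, 76, 181), (27, 79, 181), (26, 85, 181), (16, 138, 139), (15, 140, 168), (15, 137, 149), (15, 135, 121)]
94 [(16, 139, 163), (16, 141, 136), (15, 139, 174), (24, 93, 183), (23, 93, 183), (23, 94, 182), (22, 95, 182), (15, 136, 143), (15, 136, 124), (15, 136, 146), (16, 132, 87)]
106 [(16, 138, 164), (15, 137, 106), (15, 139, 167), (15, 135, 151), (16, 137, 162), (16, 139, 160), (16, 140, 151), (15, 137, 160), (16, 137, 108), (16, 139, 161), (15, 119, 79)]
118 [(15, 136, 146), (16, 132, 108), (15, 135, 157), (15, 133, 157), (16, 138, 161), (15, 136, 163), (15, 134, 158), (15, 134, 158), (15, 132, 112), (15, 136, 146), (15, 133, 132)]
6.036314147559581
```

The mask values match a bar lying at the predicted place in the carton (columns 243–267, rows 30–98). Now back to the spot above the rest.

>>> {"name": "play_rows", "arguments": {"series": [[[0.0006,-0.009,0.0004,0,0,-0.4,0.435],[0.0012,-0.02,0,0,0,-0.9,0.44],[0.0014,-0.024,0,0,0,-1,0.44],[0.0014,-0.024,0,0,0,-1,0.44],[0.0014,-0.024,0,0,0,-1,0.44],[0.0014,-0.024,0,0,0,-1,0.44],[0.0014,-0.024,0,0,0,-1,0.44],[0.0014,-0.0209,0,0,0,-1,0.44],[0.001,-0.016,0,0,0,-0.73,0.44],[0,0,0,0,0,0,0.44]]]}}

```text
time: 18.7
tool_pos: [0.4369, -0.2584, 0.2175]
tool_rot: [-0.0, 1.0, -0.019, -0.001]
contact_force: [0.0, 0.8, -1.1]
gripper_width: 0.445
grasp_force: 9.5
```

```bash
python3 - <<'E'
from h import *
from plant import manip
d={n:manip.grab_frame(n) for n in("wrist","side","top")};pickle.dump(d,open("f8.pkl","wb"))
s=manip.state();print(s["time"],s["tool_pos"],s["tool_rot"],s["grasp_force"],s["gripper_width"],s["contact_force"])
a=pickle.load(open("f2.pkl","rb"))
def mt(A,B,x0,x1,y0,y1,p=10):
    up=lambda I:cv2.resize(I,None,fx=4,fy=4,interpolation=cv2.INTER_CUBIC)
    yy,xx=max(y0-p,0),x0-p
    r=cv2.matchTemplate(up(B[yy:y1+p,xx:x1+p]),up(A[y0:y1,x0:x1]),cv2.TM_CCOEFF_NORMED)
    _,v,_,l=cv2.minMaxLoc(r);return round(v,3),(l[0]/4-(x0-xx),l[1]/4-(y0-yy))
A,B=a["wrist"]["frame"],d["wrist"]["frame"]
for n,b in dict(Lpad=(206,222,10,48),Rpad=(288,304,10,48),Lgrip=(212,236,205,230),Rgrip=(278,300,205,230),rest=(222,288,40,60),restrear=(225,285,190,212)).items():print(n,mt(A,B,*b))
S=lambda q:q["side"]["frame"]
print("side",mt(S(a),S(d),236,262,118,138))
E
```

```text
18.85 [ 0.43720768 -0.25628657  0.21783828] [-4.81164973e-04  9.99851319e-01 -1.72333430e-02 -3.46609812e-04] 9.499961692115448 0.4409099367155276 [-0.01102971  1.07149521 -0.97264675]
Lpad (0.963, (0.25, -1.75))
Rpad (0.926, (0.25, -2.0))
Lgrip (0.985, (0.0, -0.5))
Rgrip (0.953, (0.0, -0.25))
rest (0.99, (-0.25, -3.5))
restrear (0.958, (0.5, -1.25))
side (0.964, (0.0, 0.5))
```

>>> {"name": "play_rows", "arguments": {"series": [[[-0.001,0,-0.02,0,0,0,0.44],[0,0,-0.03,0,0,0,0.44],[0,0,-0.03,0,0,0,0.44],[0,0,-0.03,0,0,0,0.44],[0,0,-0.02,0,0,0,0.44],[0,0,-0.01,0,0,0,0.44],[0,0,-0.004,0,0,0,0.44],[0,0,0,0,0,0,0.44],[0,0,0,0,0,0,0.44]]]}}

```text
time: 19.75
tool_pos: [0.4373, -0.2573, 0.0758]
tool_rot: [0.001, 1.0, -0.017, 0.001]
contact_force: [0.2, 0.8, -0.8]
gripper_width: 0.438
grasp_force: 9.5
```

>>> {"name": "play_rows", "arguments": {"series": [[[0,0,-0.002,0,0,0,0.44],[0,0,0,0,0,0,0.44],[0,0,0,0,0,0,0.44]]]}}

```text
time: 20.05
tool_pos: [0.4366, -0.257, 0.0727]
tool_rot: [0.0, 1.0, -0.017, 0.0]
contact_force: [0.1, 0.5, -0.2]
gripper_width: 0.44
grasp_force: 9.5
```

>>> {"name": "play_rows", "arguments": {"series": [[[0,0,-0.001,0,0,0,0.44],[0,0,0,0,0,0,0.44],[0,0,0,0,0,0,0.44]]]}}

```text
time: 20.35
tool_pos: [0.4364, -0.2568, 0.0713]
tool_rot: [0.0, 1.0, -0.017, 0.0]
contact_force: [-0.6, 0.2, -1.0]
gripper_width: 0.439
grasp_force: 9.5
```

>>> {"name": "play_rows", "arguments": {"series": [[[0,0,-0.001,0,0,0,0.44],[0,0,0,0,0,0,0.44],[0,0,0,0,0,0,0.44]]]}}

```text
time: 20.65
tool_pos: [0.4366, -0.257, 0.0707]
tool_rot: [0.0, 1.0, -0.017, 0.0]
contact_force: [0.1, 1.0, 2.1]
gripper_width: 0.443
grasp_force: 9.4
```

>>> {"name": "play_rows", "arguments": {"series": [[[0,0,-0.001,0,0,0,0.44],[0,0,0,0,0,0,0.44],[0,0,0,0,0,0,0.44]]]}}

```text
time: 20.95
tool_pos: [0.437, -0.2572, 0.0704]
tool_rot: [0.0, 1.0, -0.017, 0.001]
contact_force: [-1.5, 0.7, 4.7]
gripper_width: 0.438
grasp_force: 9.4
```

>>> {"name": "play_rows", "arguments": {"series": [[[0,0,-0.001,0,0,0,0.44],[0,0,0,0,0,0,0.44],[0,0,0,0,0,0,0.44]]]}}

```text
time: 21.25
tool_pos: [0.4375, -0.2576, 0.0701]
tool_rot: [0.001, 1.0, -0.017, 0.001]
contact_force: [-1.4, 0.6, 7.5]
gripper_width: 0.437
grasp_force: 9.6
```

>>> {"name": "play_rows", "arguments": {"series": [[[0,0,0.001,0,0,0,0.45],[0,0,0,0,0,0,0.46],[0,0,0,0,0,0,0.47],[0,0,0,0,0,0,0.48],[0,0,0,0,0,0,0.5],[0,0,0,0,0,0,0.55],[0,0,0,0,0,0,0.65],[0,0,0,0,0,0,0.8],[0,0,0,0,0,0,1],[0,0,0,0,0,0,1]]]}}

```text
time: 22.25
tool_pos: [0.4361, -0.2566, 0.069]
tool_rot: [-0.0, 1.0, -0.017, -0.0]
contact_force: [-0.0, -0.1, -0.3]
gripper_width: 0.996
grasp_force: 0.0
```

>>> {"name": "play_rows", "arguments": {"series": [[[0,0,0,0,0,0,1],[0,0,0.01,0,0,0,1],[0,0,0.02,0,0,0,1],[0,0,0.03,0,0,0,1],[0,0,0.03,0,0,0,1],[0,0,0.03,0,0,0,1],[0,0,0.03,0,0,0,1],[0,0,0.011,0,0,0,1],[0,0,0,0,0,0,1],[0,0,0,0,0,0,1]]]}}

```text
time: 23.25
tool_pos: [0.4359, -0.2564, 0.2291]
tool_rot: [-0.0, 1.0, -0.017, -0.001]
contact_force: [0.5, -0.0, -0.5]
gripper_width: 0.999
grasp_force: 0.0
```

```bash
python3 - <<'E'
from h import *
from plant import manip
d={n:manip.grab_frame(n) for n in("wrist","side","top")};pickle.dump(d,open("f9.pkl","wb"))
s=manip.state();print(s["time"],s["tool_pos"],s["tool_rot"],s["grasp_force"],s["gripper_width"],s["contact_force"])
a=pickle.load(open("f1.pkl","rb"))
def mt(A,B,x0,x1,y0,y1,p=14):
    up=lambda I:cv2.resize(I,None,fx=4,fy=4,interpolation=cv2.INTER_CUBIC)
    yy,xx=max(y0-p,0),x0-p
    r=cv2.matchTemplate(up(B[yy:y1+p,xx:x1+p]),up(A[y0:y1,x0:x1]),cv2.TM_CCOEFF_NORMED)
    _,v,_,l=cv2.minMaxLoc(r);return round(v,3),(l[0]/4-(x0-xx),l[1]/4-(y0-yy))
A,B=a["wrist"]["frame"],d["wrist"]["frame"]
for n,b in dict(Lpad=(222,236,50,75),Rpad=(273,288,50,75),toe=(212,302,36,52),Lgrip=(230,244,146,205),Rgrip=(266,280,146,205),heel=(238,274,260,302),baserear=(215,300,185,210),bowl_green=(80,155,180,255),gift=(370,435,80,145)).items():print(n,mt(A,B,*b))
A,B=[x["side"]["frame"] for x in(a,d)]
for n,b in dict(tongs=(245,320,135,180),tray=(200,255,200,285)).items():print("side",n,mt(A,B,*b))
A=pickle.load(open("f0.pkl","rb"))["top"]["frame"];B=d["top"]["frame"]
D=cv2.absdiff(A,B).max(2)[125:235,100:340];print("top diff blobs",[st.tolist() for st in cv2.connectedComponentsWithStats((D>40).astype(np.uint8))[2][1:] if st[4]>8])
E
```

```text
23.4 [ 0.435555   -0.2561238   0.22802318] [-0.00115524  0.99984683 -0.01739974 -0.00149232] 0.0 0.9960555335056728 [ 0.0427897  -0.03972661 -0.34042717]
Lpad (0.963, (1.5, -1.25))
Rpad (0.972, (2.0, -1.0))
toe (0.987, (-1.25, -1.25))
Lgrip (0.926, (1.25, -0.5))
Rgrip (0.897, (1.5, -0.25))
heel (0.963, (0.75, 0.25))
baserear (0.901, (-1.0, -0.5))
bowl_green (0.994, (-2.0, -0.5))
gift (0.995, (-0.25, -0.75))
side tongs (0.983, (0.0, -0.25))
side tray (0.993, (0.0, 0.0))
top diff blobs [[179, 21, 9, 15, 96], [231, 25, 4, 16, 30], [128, 37, 10, 4, 20], [180, 36, 8, 11, 62], [132, 44, 8, 6, 19], [206, 48, 34, 62, 948]]
```

The tongs are back within about 3 mm of where they lay, and the only change at the tray and carton is the bar. Handing in.

```bash
python3 -c "
from plant import manip
print(manip.job_done())"
```

```text
the job is handed in; nothing more can be done
None
```

The job is handed in, with no verdict returned: the fudge bar lies flat and lengthwise on the carton floor, the tongs are back in their rest about 3 mm sideways of where they lay, and the image checks showed nothing else moved. It took about 23.4 s of the 61 s allowed, and by the grip readings each paddle pressed the bar with at most about 7.4 N, and about 4 N while carrying it.

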